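# Empty the grinding-ball hopper and clamp its hatch evenly

### The job

Empty the steel hopper: pull the slide gate at its foot until all four balls have dropped into the tray below, then push the gate fully shut. Then clamp the sloping hatch cover evenly on its gasket with its four wing knobs, turning them clockwise in crisscross order (after each knob the one diagonally opposite) and in two rounds: first every knob to about half way, then every knob fully tight. Leave the bottles and small things standing around where they are.

Things in the scene. Friction and masses are not known exactly. Their poses are not given: they have to be found in the camera images.
- hopper: Steel hopper 156 mm square on four 12 mm legs, fixed on the table; its funnel (front wall clear) ends in a slide gate 92 mm above the table. Origin: on the table under its centre; z up, x away from the robot (turned up to 0.3 rad either way), y to the left. Its top, the hatch, slopes 30 degrees down towards -x.
- hatch (a point): Middle of the hatch cover's upper face (a 10 mm steel plate 186 x 162 mm on a gasket), 241 mm above the table; x straight up the slope, y to the left, z outward, square to the cover. Four black wing knobs clamp it at the corners of a 110 mm square. Diagonal pairs: near_left with far_right, near_right with far_left.
- gate (a joint): Slide gate under the funnel, m: 0 shut, 0.062 pulled fully out. It slides level along the hopper's -y (to the robot's right) and stays where it is left; about 1.5 N moves it. The outlet is 52 mm square and wholly open from about 0.058.
- gate_knob (a point): Black upright knob on the gate's plate, 22 mm thick, 44 mm tall, its axis 160 mm from the hopper's centre and 79 mm from the cover's edge when shut. This point lies on its axis, 14 mm below its top, 30 mm above the gate's 4 mm plate, 124 mm above the table; axes as the hopper's.
- tray: Steel tray 112 x 106 mm, walls 34 mm high and 3 mm thick, standing under the outlet between the hopper's legs; fixed. Origin: under its centre; axes as the hopper's.
- near_left (a joint): Turn of the wing knob that is nearer the robot, on its left, rad: 0 loose, 0.8 half way, 1.6 fully tight (a firm stop); 0 to 0.25 at the start. It grows as the knob turns clockwise seen from above the hatch, and stays where it is left; 0.1 to 0.2 N m turns it. At 0.8 the bar points straight up the slope; at 0 it is 0.8 rad counterclockwise from there.
- near_left_grip (a point): Grip point of the near_left knob, on its axis 10 mm below its top. The knob is an upright flat bar, 46 mm long, 12 mm thick, 26 mm tall, on an 11 mm shank; the bar's underside is 14 mm above the cover (1 mm less for each rad turned). x along the bar's length, y across its thickness, z outward along the axis, square to the hatch (30 degrees from vertical).
- near_right (a joint): Turn of the wing knob that is nearer the robot, on its right, rad: 0 loose, 0.8 half way, 1.6 fully tight (a firm stop); 0 to 0.25 at the start. It grows as the knob turns clockwise seen from above the hatch, and stays where it is left; 0.1 to 0.2 N m turns it. At 0.8 the bar points straight up the slope; at 0 it is 0.8 rad counterclockwise from there.
- near_right_grip (a point): Grip point of the near_right knob, on its axis 10 mm below its top. The knob is an upright flat bar, 46 mm long, 12 mm thick, 26 mm tall, on an 11 mm shank; the bar's underside is 14 mm above the cover (1 mm less for each rad turned). x along the bar's length, y across its thickness, z outward along the axis, square to the hatch (30 degrees from vertical).
- far_right (a joint): Turn of the wing knob that is farther from the robot and higher, on its right, rad: 0 loose, 0.8 half way, 1.6 fully tight (a firm stop); 0 to 0.25 at the start. It grows as the knob turns clockwise seen from above the hatch, and stays where it is left; 0.1 to 0.2 N m turns it. At 0.8 the bar points straight up the slope; at 0 it is 0.8 rad counterclockwise from there.
- far_right_grip (a point): Grip point of the far_right knob, on its axis 10 mm below its top. The knob is an upright flat bar, 46 mm long, 12 mm thick, 26 mm tall, on an 11 mm shank; the bar's underside is 14 mm above the cover (1 mm less for each rad turned). x along the bar's length, y across its thickness, z outward along the axis, square to the hatch (30 degrees from vertical).
- far_left (a joint): Turn of the wing knob that is farther from the robot and higher, on its left, rad: 0 loose, 0.8 half way, 1.6 fully tight (a firm stop); 0 to 0.25 at the start. It grows as the knob turns clockwise seen from above the hatch, and stays where it is left; 0.1 to 0.2 N m turns it. At 0.8 the bar points straight up the slope; at 0 it is 0.8 rad counterclockwise from there.
- far_left_grip (a point): Grip point of the far_left knob, on its axis 10 mm below its top. The knob is an upright flat bar, 46 mm long, 12 mm thick, 26 mm tall, on an 11 mm shank; the bar's underside is 14 mm above the cover (1 mm less for each rad turned). x along the bar's length, y across its thickness, z outward along the axis, square to the hatch (30 degrees from vertical).
- ball_1_center (a point): Steel grinding ball of 16 mm (17 g), at the start on the shut gate in the funnel; this point is its centre.
- ball_2_center (a point): Steel grinding ball of 16 mm (17 g), at the start on the shut gate in the funnel; this point is its centre.
- ball_3_center (a point): Steel grinding ball of 16 mm (17 g), at the start on the shut gate in the funnel; this point is its centre.
- ball_4_center (a point): Steel grinding ball of 16 mm (17 g), at the start on the shut gate in the funnel; this point is its centre.
- amber_small: Bystander: amber glass bottle with a clear glass stopper, 45 mm wide, 106 mm tall, beside the hopper on its left. Origin: centre of its underside.
- dropper_bottle: Bystander: white dropper bottle with a pointed green cap, 31 mm wide, 95 mm tall, behind the hopper at its left. Origin: centre of its underside.
- vial: Bystander: small clear vial with a white cap, 23 mm wide, 46 mm tall, standing low beside the hopper near the gate's plate. Origin: centre of its underside.
- stopper: Bystander: black rubber stopper, 35 mm wide, 28 mm tall, on the table near the gate's plate. Origin: centre of its underside.
- screw_cap: Bystander: loose white screw cap, 30 mm wide, 13 mm tall, on the table in front of the hopper. Origin: centre of its underside.

How it is judged (in metres and radians):
On the way, in this order (a step that is already met when the one before it is completed fails the run):
1. the gate is pulled and all four balls lie in the tray (x of ball_1_center in the frame of tray between -0.054 and 0.054 m and y of ball_1_center in the frame of tray between -0.051 and 0.051 m and z of each of ball_1_center, ball_2_center, ball_3_center, ball_4_center in the frame of tray below 0.032 m and x of ball_2_center in the frame of tray between -0.054 and 0.054 m and y of ball_2_center in the frame of tray between -0.051 and 0.051 m and x of ball_3_center in the frame of tray between -0.054 and 0.054 m and y of ball_3_center in the frame of tray between -0.051 and 0.051 m and x of ball_4_center in the frame of tray between -0.054 and 0.054 m and y of ball_4_center in the frame of tray between -0.051 and 0.051 m and value of joint gate above 0.02 m and value of joint each of near_left, near_right, far_right, far_left below 0.4 rad), for 0.1 s.
2. the gate is shut again (within 4 mm), before the knobs are turned (value of joint gate below 0.004 m and value of joint each of near_left, near_right, far_right, far_left below 0.4 rad), for 0.1 s.
3. first round: every knob has been turned to at least 0.5 rad (value of joint gate below 0.004 m and value of joint each of near_left, near_right, far_right, far_left above 0.5 rad), for 0.1 s.
At the end, for the whole second after the job is handed in: All four wing knobs are fully tight (at least 1.48 of 1.6 rad) and at rest, the gate is shut within 4 mm, and all four balls lie in the tray (value of joint each of near_left, near_right, far_right, far_left above 1.48 rad and velocity of joint near_left between -0.05 and 0.05 rad/s and velocity of joint near_right between -0.05 and 0.05 rad/s and velocity of joint far_right between -0.05 and 0.05 rad/s and velocity of joint far_left between -0.05 and 0.05 rad/s and value of joint gate below 0.004 m and x of ball_1_center in the frame of tray between -0.054 and 0.054 m and y of ball_1_center in the frame of tray between -0.051 and 0.051 m and z of each of ball_1_center, ball_2_center, ball_3_center, ball_4_center in the frame of tray below 0.032 m and x of ball_2_center in the frame of tray between -0.054 and 0.054 m and y of ball_2_center in the frame of tray between -0.051 and 0.051 m and x of ball_3_center in the frame of tray between -0.054 and 0.054 m and y of ball_3_center in the frame of tray between -0.051 and 0.051 m and x of ball_4_center in the frame of tray between -0.054 and 0.054 m and y of ball_4_center in the frame of tray between -0.051 and 0.051 m); the robot touches nothing.
It fails at once if a knob is driven nearly tight (past 1.25 rad) while another has not had its first round (under 0.5 rad) (value of joint any of near_left, near_right, far_right, far_left above 1.25 rad and value of joint any of near_left, near_right, far_right, far_left below 0.5 rad).
It fails at once if first round not crisscross: two neighbouring knobs are past 0.6 rad while the other two are both still under 0.4 ((value of joint each of near_left, near_right above 0.6 rad and value of joint each of far_right, far_left below 0.4 rad) or (value of joint each of near_right, far_right above 0.6 rad and value of joint each of far_left, near_left below 0.4 rad) or (value of joint each of far_right, far_left above 0.6 rad and value of joint each of near_left, near_right below 0.4 rad) or (value of joint each of far_left, near_left above 0.6 rad and value of joint each of near_right, far_right below 0.4 rad)).
It fails at once if second round not crisscross: two neighbouring knobs are past 1.45 rad while the other two are both still under 1.15 ((value of joint each of near_left, near_right above 1.45 rad and value of joint each of far_right, far_left below 1.15 rad) or (value of joint each of near_right, far_right above 1.45 rad and value of joint each of far_left, near_left below 1.15 rad) or (value of joint each of far_right, far_left above 1.45 rad and value of joint each of near_left, near_right below 1.15 rad) or (value of joint each of far_left, near_left above 1.45 rad and value of joint each of near_right, far_right below 1.15 rad)).
It fails at once if a bystander is pushed more than 30 mm or knocked over (distance of any of amber_small, dropper_bottle, vial, stopper, screw_cap from where it was at the start of the episode above 0.03 m or angle between any of amber_small, dropper_bottle, vial, stopper, screw_cap's own z axis and vertical above 0.6 rad).
It also fails if it takes over 72 s, if anything falls off the work surface, if the arm or the gripper's body presses on something with over 40 N, if the wrist force passes 120 N, or if a joint passes its speed limit or range.

### The arm

A 6-joint arm with a two-finger parallel gripper is mounted at the origin on the work surface; the furniture and walls round the work are solid. World frame = base frame: x ahead of the robot, y to its left, z up, the work surface at z = 0. Lengths are in mm, angles in rad, forces in N, time in s.
With the tool pointing down it reaches from about 350 to 925 mm from the base axis. Payload 6.4 kg.
Tool frame: the origin (TCP) lies midway between the tips of the shut fingers; the grasp point (between the pads) lies 19 mm behind it; z points along the fingers, y is the line along which they close (so a half turn about z gives the same grasp; the last joint's range is limited). The gripper opens to 85 mm and grips with 20 to 120 N. Pads are 22 mm wide; open, the fingers measure 114 mm over their backs; the gripper's body (76 mm by 85 mm) begins 54 mm behind the grasp point. The pads swing forward as they close: fully open they stand 13 mm farther back than shut.
Start: joints at [-1.453, 0.245, 1.558, -0, 1.339, -0.174], TCP at [186.994, -622.533, 231.29] pointing down, gripper open.
Joint ranges: [-3.13, 3.13], [-1.02, 2.26], [0.13, 2.54], [-0.95, 4.09], [0.21, 2.88], [-2.74, 2.74]. Speed limits (rad/s): [2.57, 2.57, 3.14, 3.14, 3.14, 3.14].

### API

Orientations are given as a unit quaternion [w, x, y, z].
In Python, from rig import manip gives the robot as it stands. The module is installed in compiled form; this text tells all that it offers.
- The arm moves only by the shell command python3 -m jog 'ROWS' [FORCE]. ROWS is JSON, a list of rows, each an object of numbers: "claw": the closure, from 0 (fully open) to 1 (shut); "dx", "dy", "dz": the shift along the world's x, y, z in m; "turn": the turn about the world's z in rad. A call has 1 to 20 rows; each row is the pose to reach, as a shift and turn from the pose commanded when the call began; what a row does not reach only later rows make up. A row lasts 1/12 s, in which the tool goes at most 41.7 mm and 7.16 degrees, less where a joint would pass 70% of its speed; a pose out of reach is approached as far as the arm can. A call with a gripper value outside its range is refused whole. The fingers move at their own pace and stop on an object; FORCE is the grip in N (left out, the last holds). Time passes only in rows, so rows that repeat a pose let the fingers close. It gives the time, the measured TCP pose, the force, the opening and the grip force at its end, in the units of the state.
- manip.get_state(): the state, without advancing time (a new reading comes with each control period).
- manip.grab_frame(name): name is "side" or "top"; returns (picture, depth): 420x560x3 uint8, red, green, blue; 420x560 float32, mm along the optical axis (not along the pixel's ray), 0 where there is no reading.
- manip.get_calibration(name): a dict with "K" (3x3 intrinsics, pixels), "D" ([k1, k2, p1, p2, k3] as OpenCV has them; the pictures are not rectified), "eye" and "rotation" of the camera in the world. Camera axes: x right, y down, z forward; pixel columns grow to the right and rows downward; lengths in mm; the calibration is good to about 2 mm. A picture is of the moment at which its call begins. get_calibration takes no time and is no camera call.
- manip.hand_in(): hands the job in; it is judged then, once.
Trained networks look in the newest picture that a camera, given by its name, has taken for a name from the list of things; names that differ only in an ending like _2 or _b are one class to them, and where a whole thing is asked for, a point or a joint stands for the part that bears it (a point fixed in the world has none). Each returns a list of dicts, best first, with "conf" (0 to 1); they miss things now and then, are a little off and sometimes report something else, mostly with a low value. They report only what shows in the picture. A call takes as long as a camera call.
- manip.silhouettes(camera, target): "mask" (420x560 bool, what is visible of it) and "box" ([left, top, right, bottom] in pixels, round what is visible of it).
The state is a dict: "time": time; "qpos": joint angles; "dq": joint speeds; "joint_torque": joint torques, N m; "ee_pos": TCP position; "tool_rot": TCP orientation; "force": force on the tool from outside, world axes, zero at the start; "moment": the same for the moment, N m; "finger_gap": finger opening in mm; "gripper_force": force on a finger pad.
Only numpy, scipy, OpenCV 4.12 (cv2) and the standard library are available. Lean on these libraries where they do the work, as an engineer would, in place of code of your own. Each camera call takes 0.05 s, during which the arm holds its last target. There are 200 camera calls.

## Working session

There is one attempt and no reset: what is moved stays moved. The work goes in short steps, Python scripts to look and compute and a shell command to move; the robot and the scene stay as the last step left them, time stands still between calls to the robot, and variables do not carry over. Pictures are saved under pics/ and viewed, at most 10 in all, crops included, and the job is handed in when it is done.

```bash
mkdir -p pics
cat > h.py <<'E'
import numpy as np, cv2
from rig import manip
from scipy.spatial.transform import Rotation as R
def cal(n):
    c=manip.get_calibration(n); K=np.array(c["K"],float); D=np.array(c["D"],float)
    r=np.array(c["rotation"],float)
    if r.size==4: r=R.from_quat(r.ravel(),scalar_first=True).as_matrix()
    return K,D,np.array(c["eye"],float),r
def pts(n,depth,mask):
    K,D,e,r=cal(n); v,u=np.nonzero(mask&(depth>0)); z=depth[v,u]
    p=cv2.undistortPoints(np.stack([u,v],1).astype(float).reshape(-1,1,2),K,D).reshape(-1,2)
    return (np.c_[p,np.ones(len(p))]*z[:,None])@r.T+e
def proj(n,P):
    K,D,e,r=cal(n); q=(np.atleast_2d(P)-e)@r
    return cv2.projectPoints(q.reshape(-1,1,3),np.zeros(3),np.zeros(3),K,D)[0].reshape(-1,2)
E
python3 - <<'E'
from h import *
for n in("side","top"):
    im,d=manip.grab_frame(n); cv2.imwrite(f"pics/{n}0.png",im[:,:,::-1]); np.save(f"{n}_d0",d)
    print(n,manip.get_calibration(n))
    for t in("hopper","hatch","gate_knob","near_left","near_right","far_right","far_left","vial","stopper","screw_cap","amber_small","dropper_bottle","tray"):
        for s in manip.silhouettes(n,t)[:4]:
            P=pts(n,d,s["mask"]); print(t,round(s["conf"],2),s["box"],np.round(np.median(P,0)) if len(P) else None)
print(manip.get_state())
E
```

```text
side {'K': array([[467.79497153,   0.        , 285.34117083],
       [  0.        , 467.79497153, 214.38500995],
       [  0.        ,   0.        ,   1.        ]]), 'D': array([-0.00153831,  0.        ,  0.        ,  0.        ,  0.        ]), 'eye': array([1118.96022595,  539.60626601,  637.14564412]), 'rotation': array([-0.19844067,  0.33157712,  0.79130689, -0.47382626])}
hopper 0.83 [185.4, 165.2, 314.7, 322.5] [622. -50. 182.]
hopper 0.65 [183.6, 217.3, 232.6, 254.8] [ 614. -224.   95.]
hopper 0.5 [249.7, 170.5, 258.9, 187.6] [ 525. -137.  239.]
hatch 0.71 [266.4, 173.8, 280.1, 194.7] [592. -11. 296.]
hatch 0.68 [201.1, 163.0, 312.8, 216.1] [601. -34. 271.]
gate_knob 0.7 [185.1, 218.9, 235.8, 258.4] [ 613. -223.   95.]
gate_knob 0.69 [265.7, 173.2, 280.5, 192.8] [592. -10. 296.]
gate_knob 0.42 [310.2, 257.7, 333.0, 308.8] [501.  46.  45.]
near_left 0.56 [266.2, 175.3, 279.1, 193.8] [592. -12. 295.]
near_left 0.44 [295.7, 182.0, 305.7, 196.3] [501. -30. 243.]
near_right 0.4 [250.9, 171.0, 259.8, 186.6] [ 526. -135.  244.]
far_left 0.7 [269.0, 171.5, 279.8, 193.6] [592. -10. 296.
[... 2080 characters left out ...]
38.]
{'time': 1.4, 'qpos': array([-1.45311621e+00,  2.45069216e-01,  1.55781646e+00, -4.51120710e-05,
        1.33871519e+00, -1.74142740e-01]), 'dq': array([ 0.00048414,  0.00041752,  0.0010963 , -0.00042989, -0.00013455,
        0.00092463]), 'joint_torque': array([ 2.07202327e-03, -4.29507673e+01, -3.26416576e+01, -4.22685230e-05,
        4.58072318e-04, -1.00968424e-05]), 'ee_pos': array([ 186.97210712, -622.5272428 ,  231.3010983 ]), 'tool_rot': array([-4.72543058e-06,  9.89373046e-01,  1.45399368e-01, -2.18265932e-05]), 'force': array([ 0.48716185, -0.03280223,  0.44157729]), 'moment': array([ 0.00993803, -0.04137317, -0.08722277]), 'gripper_force': 0.0, 'finger_gap': 85.7399593413433}
```

Run:
```python
from h import *
t=cv2.imread("pics/top0.png"); s=cv2.imread("pics/side0.png")
cv2.imwrite("pics/topc.png",cv2.resize(t[90:310,190:410],None,fx=2.7,fy=2.7,interpolation=cv2.INTER_CUBIC))
cv2.imwrite("pics/sidec.png",cv2.resize(s[150:390,160:360],None,fx=2.5,fy=2.5,interpolation=cv2.INTER_CUBIC))
d=np.load("top_d0.npy"); P=pts("top",d,np.ones_like(d,bool))
# hatch plane by ransac near 30deg
B=P[(abs(P[:,0]-560)<110)&(abs(P[:,1]+82)<110)&(P[:,2]>185)&(P[:,2]<330)]
rng=np.random.default_rng(0);best=0
for _ in range(500):
    a=B[rng.choice(len(B),3,False)];n=np.cross(a[1]-a[0],a[2]-a[0]);l=np.linalg.norm(n)
    if l<1e3: continue
    n/=l;n*=np.sign(n[2]);
    k=abs((B-a[0])@n)<2
    if k.sum()>best:best=k.sum();I=k
Q=B[I];c=Q.mean(0);n=np.linalg.svd(Q-c,full_matrices=False)[2][2];n*=np.sign(n[2])
print("tilt",np.degrees(np.arccos(n[2])),"yaw",np.arctan2(-n[1],-n[0]),best)
x=np.array([-n[0],-n[1],0]);x/=np.linalg.norm(x);x3=x*n[2]+np.array([0,0,np.hypot(n[0],n[1])]);y=np.cross(n,x3)
q=np.c_[(Q-c)@x3,(Q-c)@y]
r=cv2.minAreaRect(q.astype(np.float32));print("rect",r)
m=r[0][0]*x3+r[0][1]*y+c;print("hatch centre",m)
h=(B-m)@n;K=B[(h>18)&(h<50)]
for nm,sx,sy in(("nl",-1,1),("nr",-1,-1),("fr",1,-1),("fl",1,1)):
    g=m+55*sx*x3+55*sy*y
    l=np.c_[(K-g)@x3,(K-g)@y,(K-g)@n];k=(np.hypot(l[:,0],l[:,1])<35)&(l[:,2]>33);l=l[k]
    rr=cv2.minAreaRect(l[:,:2].astype(np.float32))
    e=np.linalg.svd(l[:,:2]-l[:,:2].mean(0))[2][0];print(nm,len(l),np.round(g+30*n),rr,"ang",np.arctan(e[1]/e[0]),"h",np.percentile(l[:,2],[50,90]))
# gate knob top
G=P[(P[:,0]>560)&(P[:,0]<640)&(P[:,1]>-270)&(P[:,1]<-190)&(P[:,2]>125)&(P[:,2]<150)]
print("gateknob",len(G),G.mean(0),np.ptp(G,0) if len(G) else 0)
```

```text
tilt 29.892197708408393 yaw 0.21661506802232378 5586
rect ((-2.838043212890625, -2.10528564453125), (186.3837890625, 161.93898010253906), 0.38235950469970703)
hatch centre [559.67130706 -81.22864896 240.41852985]
nl 169 [487. -41. 239.] ((-0.7623977661132812, -0.3443336486816406), (45.052398681640625, 12.11096477508545), 36.86477279663086) ang 0.6428091448830305 h [39.10483009 41.23064121]
nr 166 [ 510. -148.  239.] ((-0.031841278076171875, -0.6099987030029297), (45.581809997558594, 11.972588539123535), 41.221126556396484) ang 0.7293450384016479 h [39.25818503 41.75828986]
fr 177 [ 603. -128.  294.] ((0.5909366607666016, 0.14603233337402344), (44.257625579833984, 12.28563404083252), 39.374412536621094) ang 0.6875776677939859 h [38.55005882 40.87285617]
fl 180 [580. -20. 294.] ((-0.8224668502807617, 0.336151123046875), (45.65525817871094, 12.061649322509766), 46.014896392822266) ang 0.8060045298561355 h [39.22521869 41.81094403]
gateknob 97 [ 600.22895377 -233.96966483  134.74632502] [20.43150169 21.38972263 14.41777436]
```

View pics/topc.png

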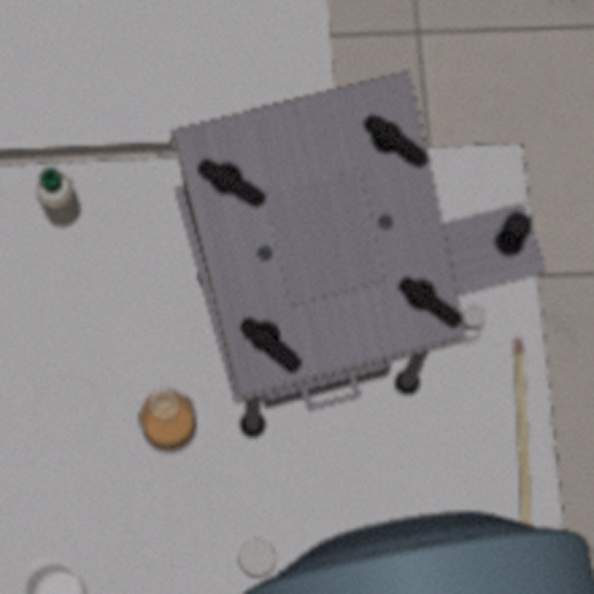

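View pics/sidec.png

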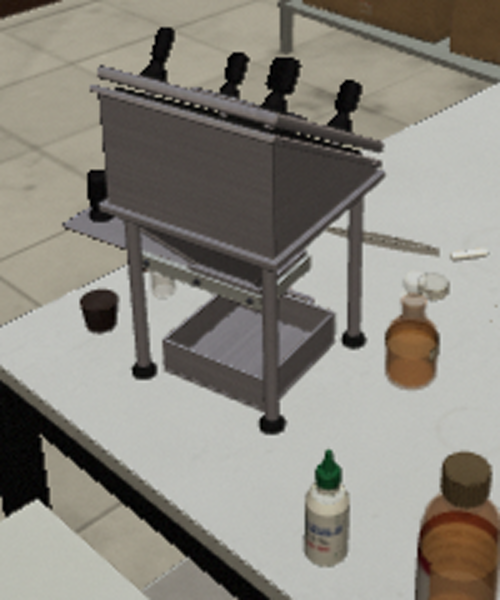

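```bash
python3 -m jog '[{"dx":0.41,"dy":0.386,"turn":-0.075,"claw":0},{"dx":0.41,"dy":0.386,"turn":-0.075},{"dx":0.41,"dy":0.386,"turn":-0.075},{"dx":0.41,"dy":0.386,"turn":-0.075},{"dx":0.41,"dy":0.386,"turn":-0.075},{"dx":0.41,"dy":0.386,"turn":-0.075},{"dx":0.41,"dy":0.386,"turn":-0.075},{"dx":0.41,"dy":0.386,"turn":-0.075},{"dx":0.41,"dy":0.386,"turn":-0.075},{"dx":0.41,"dy":0.386,"turn":-0.075},{"dx":0.41,"dy":0.386,"turn":-0.075},{"dx":0.41,"dy":0.386,"turn":-0.075},{"dx":0.41,"dy":0.386,"turn":-0.075},{"dx":0.41,"dy":0.386,"turn":-0.075},{"dx":0.41,"dy":0.386,"turn":-0.075},{"dx":0.41,"dy":0.386,"turn":-0.075},{"dx":0.41,"dy":0.386,"turn":-0.075},{"dx":0.41,"dy":0.386,"turn":-0.075}]' 30
python3 - <<'E'
from h import *
d=np.load("top_d0.npy"); P=pts("top",d,np.ones_like(d,bool))
G=P[(P[:,0]>560)&(P[:,0]<640)&(P[:,1]>-270)&(P[:,1]<-190)&(P[:,2]>133)&(P[:,2]<150)]
print(len(G),np.median(G,0),G.min(0),G.max(0))
im,d=manip.grab_frame("side"); cv2.imwrite("pics/s1.png",cv2.resize(im[120:300,130:350,::-1],None,fx=2.7,fy=2.7))
E
```

```text
78 [ 600.68924052 -234.40944741  136.03238076] [ 591.12445454 -244.74790928  133.01798393] [ 610.40088315 -224.14357315  140.4126024 ]validation failed for argument at $[0]...
```

View pics/s1.png

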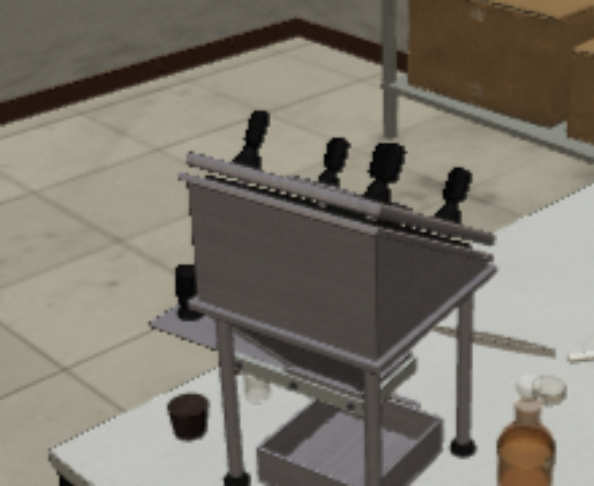

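The picture shows no gripper: the call was refused, probably because every row needs all five keys.

```bash
python3 -m jog '[{"claw":0,"dx":0.413,"dy":0.388,"dz":0,"turn":-0.075},{"claw":0,"dx":0.413,"dy":0.388,"dz":0,"turn":-0.075},{"claw":0,"dx":0.413,"dy":0.388,"dz":0,"turn":-0.075},{"claw":0,"dx":0.413,"dy":0.388,"dz":0,"turn":-0.075},{"claw":0,"dx":0.413,"dy":0.388,"dz":0,"turn":-0.075},{"claw":0,"dx":0.413,"dy":0.388,"dz":0,"turn":-0.075},{"claw":0,"dx":0.413,"dy":0.388,"dz":0,"turn":-0.075},{"claw":0,"dx":0.413,"dy":0.388,"dz":0,"turn":-0.075},{"claw":0,"dx":0.413,"dy":0.388,"dz":0,"turn":-0.075},{"claw":0,"dx":0.413,"dy":0.388,"dz":0,"turn":-0.075},{"claw":0,"dx":0.413,"dy":0.388,"dz":0,"turn":-0.075},{"claw":0,"dx":0.413,"dy":0.388,"dz":0,"turn":-0.075},{"claw":0,"dx":0.413,"dy":0.388,"dz":0,"turn":-0.075},{"claw":0,"dx":0.413,"dy":0.388,"dz":0,"turn":-0.075},{"claw":0,"dx":0.413,"dy":0.388,"dz":0,"turn":-0.075},{"claw":0,"dx":0.413,"dy":0.388,"dz":0,"turn":-0.075},{"claw":0,"dx":0.413,"dy":0.388,"dz":0,"turn":-0.075},{"claw":0,"dx":0.413,"dy":0.388,"dz":0,"turn":-0.075}]' 30
```

```text
time: 2.95
ee_pos: [599.3, -235.5, 231.3]
tool_rot: [0.0, 0.994, 0.107, -0.0]
force: [0.2, -0.3, -0.3]
finger_gap: 85.3
gripper_force: 0.0
```

```bash
python3 -m jog '[{"claw":0,"dx":0,"dy":0,"dz":-0.04,"turn":0},{"claw":0,"dx":0,"dy":0,"dz":-0.08,"turn":0},{"claw":0,"dx":0,"dy":0,"dz":-0.123,"turn":0},{"claw":0,"dx":0,"dy":0,"dz":-0.123,"turn":0},{"claw":0,"dx":0,"dy":0,"dz":-0.123,"turn":0},{"claw":1,"dx":0,"dy":0,"dz":-0.123,"turn":0},{"claw":1,"dx":0,"dy":0,"dz":-0.123,"turn":0},{"claw":1,"dx":0,"dy":0,"dz":-0.123,"turn":0},{"claw":1,"dx":0,"dy":0,"dz":-0.123,"turn":0},{"claw":1,"dx":0,"dy":0,"dz":-0.123,"turn":0},{"claw":1,"dx":0,"dy":0,"dz":-0.123,"turn":0},{"claw":1,"dx":0,"dy":0,"dz":-0.123,"turn":0},{"claw":1,"dx":0,"dy":0,"dz":-0.123,"turn":0}]' 30
```

```text
time: 4.03
ee_pos: [600.7, -236.0, 109.5]
tool_rot: [0.002, 0.994, 0.108, 0.001]
force: [-0.3, -5.0, -0.2]
finger_gap: 21.0
gripper_force: 32.2
```

```bash
python3 -m jog '[{"claw":1,"dx":0.004,"dy":-0.02,"dz":0,"turn":0},{"claw":1,"dx":0.009,"dy":-0.04,"dz":0,"turn":0},{"claw":1,"dx":0.013,"dy":-0.059,"dz":0,"turn":0},{"claw":1,"dx":0.013,"dy":-0.059,"dz":0,"turn":0},{"claw":1,"dx":0.013,"dy":-0.059,"dz":0,"turn":0},{"claw":1,"dx":0.013,"dy":-0.059,"dz":0,"turn":0},{"claw":1,"dx":0.013,"dy":-0.059,"dz":0,"turn":0},{"claw":1,"dx":0.013,"dy":-0.059,"dz":0,"turn":0},{"claw":1,"dx":0.013,"dy":-0.059,"dz":0,"turn":0},{"claw":1,"dx":0.013,"dy":-0.059,"dz":0,"turn":0},{"claw":1,"dx":0.013,"dy":-0.059,"dz":0,"turn":0},{"claw":1,"dx":0.013,"dy":-0.059,"dz":0,"turn":0}]'
python3 - <<'E'
from h import *
im,d=manip.grab_frame("side"); cv2.imwrite("pics/s2.png",cv2.resize(im[150:350,160:340,::-1],None,fx=3,fy=3,interpolation=cv2.INTER_CUBIC))
for i in manip.silhouettes("side","ball_1_center"): print(i["conf"],i["box"],np.median(pts("side",d,i["mask"]),0))
E
```

```text
time: 5.03
ee_pos: [613.7, -293.1, 109.5]
tool_rot: [0.001, 0.994, 0.109, 0.001]
force: [1.2, -1.4, 5.7]
finger_gap: 20.8
gripper_force: 32.8
0.51 [252.8, 280.0, 260.4, 281.3] [563.650472   -95.13738198  16.10465257]
0.27 [163.5, 160.3, 314.5, 325.3] [622.3123626  -53.39408465 178.80478202]
```

View pics/s2.png

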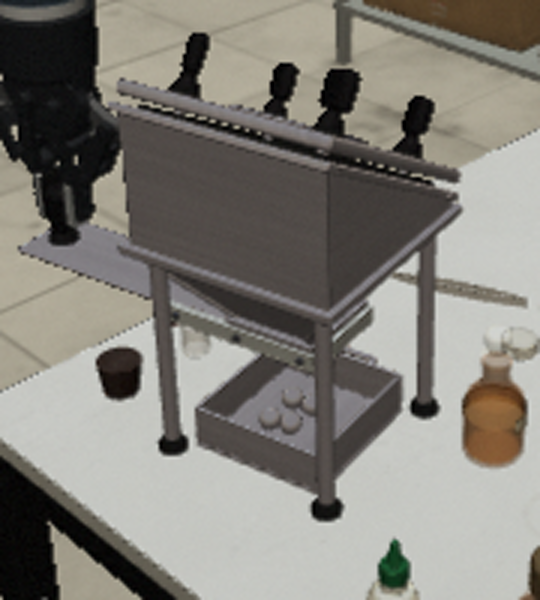

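Four balls lie in the tray, at about (293,396), (268,417), (291,419) and (312,403) in the crop. The funnel is empty, so I'll push the gate shut.

```bash
python3 -m jog '[{"claw":1,"dx":-0.004,"dy":0.02,"dz":0,"turn":0},{"claw":1,"dx":-0.009,"dy":0.04,"dz":0,"turn":0},{"claw":1,"dx":-0.013,"dy":0.056,"dz":0,"turn":0},{"claw":1,"dx":-0.0135,"dy":0.059,"dz":0,"turn":0},{"claw":1,"dx":-0.0135,"dy":0.061,"dz":0,"turn":0},{"claw":1,"dx":-0.0135,"dy":0.061,"dz":0,"turn":0},{"claw":1,"dx":-0.0135,"dy":0.061,"dz":0,"turn":0},{"claw":1,"dx":-0.0135,"dy":0.061,"dz":0,"turn":0}]'
```

```text
time: 5.8
ee_pos: [600.5, -236.0, 109.7]
tool_rot: [0.004, 0.994, 0.108, 0.002]
force: [2.8, -15.5, 0.6]
finger_gap: 21.1
gripper_force: 33.9
```

```bash
python3 -m jog '[{"claw":0,"dx":0,"dy":0,"dz":0,"turn":0},{"claw":0,"dx":0,"dy":0,"dz":0,"turn":0},{"claw":0,"dx":0,"dy":0,"dz":0,"turn":0},{"claw":0,"dx":0,"dy":0,"dz":0.0,"turn":0},{"claw":0,"dx":0,"dy":0,"dz":0.04,"turn":0},{"claw":0,"dx":0,"dy":0,"dz":0.08,"turn":0},{"claw":0,"dx":0,"dy":0,"dz":0.12,"turn":0},{"claw":0,"dx":0,"dy":0,"dz":0.16,"turn":0},{"claw":0.6,"dx":0,"dy":0,"dz":0.2,"turn":0},{"claw":0.6,"dx":-0.019,"dy":0.032,"dz":0.212,"turn":0.12},{"claw":0.6,"dx":-0.038,"dy":0.064,"dz":0.212,"turn":0.24},{"claw":0.6,"dx":-0.057,"dy":0.096,"dz":0.212,"turn":0.36},{"claw":0.6,"dx":-0.076,"dy":0.128,"dz":0.212,"turn":0.48},{"claw":0.6,"dx":-0.095,"dy":0.16,"dz":0.212,"turn":0.6},{"claw":0.6,"dx":-0.1155,"dy":0.1905,"dz":0.212,"turn":0.65},{"claw":0.6,"dx":-0.1155,"dy":0.1905,"dz":0.182,"turn":0.65},{"claw":0.6,"dx":-0.1155,"dy":0.1905,"dz":0.162,"turn":0.65},{"claw":0.6,"dx":-0.1155,"dy":0.1905,"dz":0.162,"turn":0.65},{"claw":0.6,"dx":-0.1155,"dy":0.1905,"dz":0.162,"turn":0.65}]' 20
python3 - <<'E'
from h import *
out=[]
for n,a in(("side",(140,260,210,370)),("top",(150,290,220,390))):
    im,d=manip.grab_frame(n); c=im[a[0]:a[1],a[2]:a[3],::-1]; out.append(cv2.resize(c,(400,int(400*c.shape[0]/c.shape[1])),interpolation=cv2.INTER_CUBIC))
    if n=="side":
        for s in manip.silhouettes(n,"gate_knob")[:2]: print(s["conf"],s["box"],np.median(pts(n,d,s["mask"]),0))
h=min(o.shape[0] for o in out);cv2.imwrite("pics/s3.png",np.hstack([o[:h] for o in out]))
E
```

```text
time: 7.38
ee_pos: [483.1, -41.4, 269.3]
tool_rot: [-0.001, 0.907, 0.42, -0.001]
force: [0.2, -0.5, 0.2]
finger_gap: 34.0
gripper_force: 0.0
0.73 [182.1, 218.6, 230.4, 255.9] [ 613.46536773 -224.34840771   95.08201634]
```

View pics/s3.png

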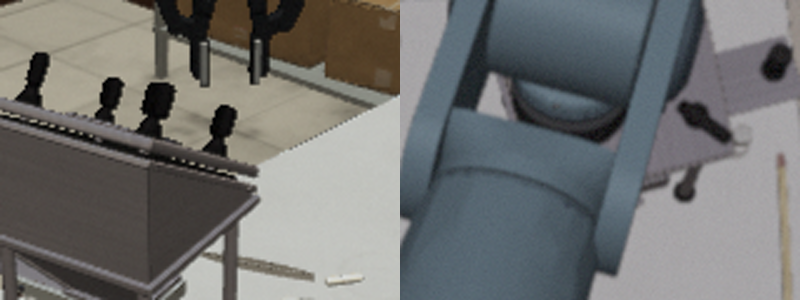

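Run:
```python
from h import *
g=np.array([487,-41,239.]);
q=proj("side",np.array([[483.1,-41.4,269.3],[483.1,-41.4,239],g,[482,-42,248]]))
print((q-[210,140])*2.5)
```

```text
[[228.3339016   82.84713113]
 [227.73609769 117.39764832]
 [224.81337935 118.99249323]
 [228.29337355 106.62790565]]
```

```bash
python3 -m jog '[{"claw":0.6,"dx":0,"dy":0,"dz":-0.025,"turn":0},{"claw":0.6,"dx":0,"dy":0,"dz":-0.045,"turn":0},{"claw":0.6,"dx":0,"dy":0,"dz":-0.045,"turn":0},{"claw":1,"dx":0,"dy":0,"dz":-0.045,"turn":0},{"claw":1,"dx":0,"dy":0,"dz":-0.045,"turn":0},{"claw":1,"dx":0,"dy":0,"dz":-0.045,"turn":0},{"claw":1,"dx":0,"dy":0,"dz":-0.045,"turn":0},{"claw":1,"dx":0,"dy":0,"dz":-0.045,"turn":-0.1},{"claw":1,"dx":0,"dy":0,"dz":-0.045,"turn":-0.2},{"claw":1,"dx":0,"dy":0,"dz":-0.045,"turn":-0.3},{"claw":1,"dx":0,"dy":0,"dz":-0.045,"turn":-0.4},{"claw":1,"dx":0,"dy":0,"dz":-0.045,"turn":-0.5},{"claw":1,"dx":0,"dy":0,"dz":-0.045,"turn":-0.6},{"claw":1,"dx":0,"dy":0,"dz":-0.045,"turn":-0.65},{"claw":1,"dx":0,"dy":0,"dz":-0.045,"turn":-0.65},{"claw":1,"dx":0,"dy":0,"dz":-0.045,"turn":-0.65}]' 20
```

```text
time: 8.87
ee_pos: [484.6, -42.0, 227.1]
tool_rot: [-0.0, 0.994, 0.109, 0.001]
force: [-2.6, 2.7, 2.8]
finger_gap: 11.6
gripper_force: 20.0
```

```bash
python3 -m jog '[{"claw":0.6,"dx":0,"dy":0,"dz":0,"turn":0},{"claw":0.6,"dx":0,"dy":0,"dz":0,"turn":0},{"claw":0.6,"dx":0,"dy":0,"dz":0.03,"turn":0},{"claw":0.6,"dx":0,"dy":0,"dz":0.07,"turn":0},{"claw":0.6,"dx":0,"dy":0,"dz":0.108,"turn":0.1},{"claw":0.6,"dx":0.03,"dy":-0.022,"dz":0.108,"turn":0.2},{"claw":0.6,"dx":0.06,"dy":-0.044,"dz":0.108,"turn":0.3},{"claw":0.6,"dx":0.09,"dy":-0.066,"dz":0.108,"turn":0.4},{"claw":0.6,"dx":0.117,"dy":-0.0865,"dz":0.108,"turn":0.5},{"claw":0.6,"dx":0.117,"dy":-0.0865,"dz":0.108,"turn":0.6},{"claw":0.6,"dx":0.117,"dy":-0.0865,"dz":0.108,"turn":0.69},{"claw":0.6,"dx":0.117,"dy":-0.0865,"dz":0.08,"turn":0.69},{"claw":0.6,"dx":0.117,"dy":-0.0865,"dz":0.055,"turn":0.69},{"claw":0.6,"dx":0.117,"dy":-0.0865,"dz":0.055,"turn":0.69},{"claw":1,"dx":0.117,"dy":-0.0865,"dz":0.055,"turn":0.69},{"claw":1,"dx":0.117,"dy":-0.0865,"dz":0.055,"turn":0.69},{"claw":1,"dx":0.117,"dy":-0.0865,"dz":0.055,"turn":0.69},{"claw":1,"dx":0.117,"dy":-0.0865,"dz":0.055,"turn":0.69}]' 20
```

```text
time: 10.37
ee_pos: [603.3, -131.0, 280.7]
tool_rot: [0.004, 0.899, 0.438, 0.002]
force: [12.1, -7.1, -12.4]
finger_gap: 17.7
gripper_force: 20.3
```

```bash
python3 -m jog '[{"claw":1,"dx":0,"dy":0,"dz":0,"turn":-0.1},{"claw":1,"dx":0,"dy":0,"dz":0,"turn":-0.2},{"claw":1,"dx":0,"dy":0,"dz":0,"turn":-0.3},{"claw":1,"dx":0,"dy":0,"dz":0,"turn":-0.4},{"claw":1,"dx":0,"dy":0,"dz":0,"turn":-0.5},{"claw":1,"dx":0,"dy":0,"dz":0,"turn":-0.6},{"claw":1,"dx":0,"dy":0,"dz":0,"turn":-0.69},{"claw":1,"dx":0,"dy":0,"dz":0,"turn":-0.69},{"claw":1,"dx":0,"dy":0,"dz":0,"turn":-0.69}]' 20
```

```text
time: 11.12
ee_pos: [601.0, -128.2, 281.3]
tool_rot: [-0.0, 0.994, 0.109, 0.0]
force: [-2.8, 2.4, -1.5]
finger_gap: 11.9
gripper_force: 19.8
```

```bash
python3 -m jog '[{"claw":0.6,"dx":0,"dy":0,"dz":0,"turn":0},{"claw":0.6,"dx":0,"dy":0,"dz":0,"turn":0},{"claw":0.6,"dx":0,"dy":0,"dz":0.03,"turn":0},{"claw":0.6,"dx":0,"dy":0,"dz":0.05,"turn":0.1},{"claw":0.6,"dx":-0.03,"dy":-0.007,"dz":0.05,"turn":0.2},{"claw":0.6,"dx":-0.06,"dy":-0.014,"dz":0.05,"turn":0.3},{"claw":0.6,"dx":-0.093,"dy":-0.0205,"dz":0.05,"turn":0.4},{"claw":0.6,"dx":-0.093,"dy":-0.0205,"dz":0.03,"turn":0.5},{"claw":0.6,"dx":-0.093,"dy":-0.0205,"dz":0.01,"turn":0.6},{"claw":0.6,"dx":-0.093,"dy":-0.0205,"dz":-0.01,"turn":0.7},{"claw":0.6,"dx":-0.093,"dy":-0.0205,"dz":-0.02,"turn":0.73},{"claw":0.6,"dx":-0.093,"dy":-0.0205,"dz":-0.04,"turn":0.73},{"claw":0.6,"dx":-0.093,"dy":-0.0205,"dz":-0.055,"turn":0.73},{"claw":0.6,"dx":-0.093,"dy":-0.0205,"dz":-0.055,"turn":0.73},{"claw":1,"dx":-0.093,"dy":-0.0205,"dz":-0.055,"turn":0.73},{"claw":1,"dx":-0.093,"dy":-0.0205,"dz":-0.055,"turn":0.73},{"claw":1,"dx":-0.093,"dy":-0.0205,"dz":-0.055,"turn":0.73},{"claw":1,"dx":-0.093,"dy":-0.0205,"dz":-0.055,"turn":0.73}]' 20
```

```text
time: 12.62
ee_pos: [511.0, -151.6, 226.9]
tool_rot: [0.005, 0.89, 0.456, 0.003]
force: [10.5, -7.0, -10.7]
finger_gap: 18.2
gripper_force: 20.0
```

```bash
python3 -m jog '[{"claw":1,"dx":0,"dy":0,"dz":0,"turn":-0.1},{"claw":1,"dx":0,"dy":0,"dz":0,"turn":-0.2},{"claw":1,"dx":0,"dy":0,"dz":0,"turn":-0.3},{"claw":1,"dx":0,"dy":0,"dz":0,"turn":-0.4},{"claw":1,"dx":0,"dy":0,"dz":0,"turn":-0.5},{"claw":1,"dx":0,"dy":0,"dz":0,"turn":-0.6},{"claw":1,"dx":0,"dy":0,"dz":0,"turn":-0.7},{"claw":1,"dx":0,"dy":0,"dz":0,"turn":-0.73},{"claw":1,"dx":0,"dy":0,"dz":0,"turn":-0.73},{"claw":1,"dx":0,"dy":0,"dz":0,"turn":-0.73}]' 20
```

```text
time: 13.45
ee_pos: [508.8, -149.2, 227.2]
tool_rot: [0.001, 0.994, 0.109, 0.001]
force: [-2.3, 1.2, 2.5]
finger_gap: 11.5
gripper_force: 20.2
```

```bash
python3 -m jog '[{"claw":0.6,"dx":0,"dy":0,"dz":0,"turn":0},{"claw":0.6,"dx":0,"dy":0,"dz":0,"turn":0},{"claw":0.6,"dx":0,"dy":0,"dz":0.03,"turn":0},{"claw":0.6,"dx":0,"dy":0,"dz":0.07,"turn":0},{"claw":0.6,"dx":0,"dy":0,"dz":0.108,"turn":0.1},{"claw":0.6,"dx":0.017,"dy":0.032,"dz":0.108,"turn":0.2},{"claw":0.6,"dx":0.034,"dy":0.064,"dz":0.108,"turn":0.3},{"claw":0.6,"dx":0.051,"dy":0.096,"dz":0.108,"turn":0.4},{"claw":0.6,"dx":0.069,"dy":0.1285,"dz":0.108,"turn":0.5},{"claw":0.6,"dx":0.069,"dy":0.1285,"dz":0.108,"turn":0.6},{"claw":0.6,"dx":0.069,"dy":0.1285,"dz":0.108,"turn":0.7},{"claw":0.6,"dx":0.069,"dy":0.1285,"dz":0.105,"turn":0.8},{"claw":0.6,"dx":0.069,"dy":0.1285,"dz":0.08,"turn":0.8},{"claw":0.6,"dx":0.069,"dy":0.1285,"dz":0.055,"turn":0.8},{"claw":0.6,"dx":0.069,"dy":0.1285,"dz":0.055,"turn":0.8},{"claw":1,"dx":0.069,"dy":0.1285,"dz":0.055,"turn":0.8},{"claw":1,"dx":0.069,"dy":0.1285,"dz":0.055,"turn":0.8},{"claw":1,"dx":0.069,"dy":0.1285,"dz":0.055,"turn":0.8},{"claw":1,"dx":0.069,"dy":0.1285,"dz":0.055,"turn":0.8}]' 20
```

```text
time: 15.03
ee_pos: [579.8, -23.2, 280.8]
tool_rot: [0.004, 0.874, 0.486, 0.002]
force: [12.1, -8.4, -11.6]
finger_gap: 18.5
gripper_force: 20.3
```

```bash
python3 -m jog '[{"claw":1,"dx":0,"dy":0,"dz":0,"turn":-0.1},{"claw":1,"dx":0,"dy":0,"dz":0,"turn":-0.2},{"claw":1,"dx":0,"dy":0,"dz":0,"turn":-0.3},{"claw":1,"dx":0,"dy":0,"dz":0,"turn":-0.4},{"claw":1,"dx":0,"dy":0,"dz":0,"turn":-0.5},{"claw":1,"dx":0,"dy":0,"dz":0,"turn":-0.6},{"claw":1,"dx":0,"dy":0,"dz":0,"turn":-0.7},{"claw":1,"dx":0,"dy":0,"dz":0,"turn":-0.8},{"claw":1,"dx":0,"dy":0,"dz":0,"turn":-0.8},{"claw":1,"dx":0,"dy":0,"dz":0,"turn":-0.8}]' 20
```

```text
time: 15.87
ee_pos: [577.3, -20.7, 281.4]
tool_rot: [0.0, 0.994, 0.109, 0.0]
force: [-0.7, -0.7, -0.8]
finger_gap: 11.7
gripper_force: 19.8
```

```bash
python3 -m jog '[{"claw":0.6,"dx":0,"dy":0,"dz":0,"turn":0},{"claw":0.6,"dx":0,"dy":0,"dz":0,"turn":0},{"claw":0.6,"dx":0,"dy":0,"dz":0.03,"turn":0},{"claw":0.6,"dx":0,"dy":0,"dz":0.05,"turn":0},{"claw":0.6,"dx":-0.03,"dy":-0.007,"dz":0.05,"turn":0},{"claw":0.6,"dx":-0.06,"dy":-0.014,"dz":0.05,"turn":0},{"claw":0.6,"dx":-0.093,"dy":-0.0215,"dz":0.05,"turn":0},{"claw":0.6,"dx":-0.093,"dy":-0.0215,"dz":0.02,"turn":0},{"claw":0.6,"dx":-0.093,"dy":-0.0215,"dz":-0.015,"turn":0},{"claw":0.6,"dx":-0.093,"dy":-0.0215,"dz":-0.04,"turn":0},{"claw":0.6,"dx":-0.093,"dy":-0.0215,"dz":-0.055,"turn":0},{"claw":0.6,"dx":-0.093,"dy":-0.0215,"dz":-0.055,"turn":0},{"claw":1,"dx":-0.093,"dy":-0.0215,"dz":-0.055,"turn":0},{"claw":1,"dx":-0.093,"dy":-0.0215,"dz":-0.055,"turn":0},{"claw":1,"dx":-0.093,"dy":-0.0215,"dz":-0.055,"turn":0},{"claw":1,"dx":-0.093,"dy":-0.0215,"dz":-0.055,"turn":0}]' 20
```

```text
time: 17.2
ee_pos: [484.9, -42.0, 227.1]
tool_rot: [0.0, 0.994, 0.108, 0.001]
force: [-1.1, 0.9, 1.6]
finger_gap: 11.3
gripper_force: 26.3
```

```bash
python3 -m jog '[{"claw":1,"dx":0,"dy":0,"dz":0,"turn":-0.1},{"claw":1,"dx":0,"dy":0,"dz":0,"turn":-0.2},{"claw":1,"dx":0,"dy":0,"dz":0,"turn":-0.3},{"claw":1,"dx":0,"dy":0,"dz":0,"turn":-0.4},{"claw":1,"dx":0,"dy":0,"dz":0,"turn":-0.5},{"claw":1,"dx":0,"dy":0,"dz":0,"turn":-0.6},{"claw":1,"dx":0,"dy":0,"dz":0,"turn":-0.7},{"claw":1,"dx":0,"dy":0,"dz":0,"turn":-0.8},{"claw":1,"dx":0,"dy":0,"dz":0,"turn":-0.88},{"claw":1,"dx":0,"dy":0,"dz":0,"turn":-0.95},{"claw":1,"dx":0,"dy":0,"dz":0,"turn":-0.95},{"claw":1,"dx":0,"dy":0,"dz":0,"turn":-0.95}]' 20; python3 -c "
from rig import manip;s=manip.get_state();print(s['moment'],s['force'])"
```

```text
time: 18.2
ee_pos: [484.0, -36.5, 229.2]
tool_rot: [-0.006, 0.935, -0.356, -0.002]
force: [-11.3, 19.5, 19.9]
finger_gap: 11.6
gripper_force: 153.4
[5.19269612 1.6824564  1.937173  ] [-11.26788412  19.54102221  19.90651213]
```

```bash
python3 -m jog '[{"claw":0.6,"dx":0,"dy":0,"dz":0,"turn":0.08},{"claw":0.6,"dx":0,"dy":0,"dz":0,"turn":0.1},{"claw":0.6,"dx":0,"dy":0,"dz":0,"turn":0.1},{"claw":0.6,"dx":0,"dy":0,"dz":0.03,"turn":0.1},{"claw":0.6,"dx":0,"dy":0,"dz":0.07,"turn":0.1},{"claw":0.6,"dx":0,"dy":0,"dz":0.108,"turn":0.2},{"claw":0.6,"dx":0.03,"dy":-0.022,"dz":0.108,"turn":0.3},{"claw":0.6,"dx":0.06,"dy":-0.044,"dz":0.108,"turn":0.4},{"claw":0.6,"dx":0.09,"dy":-0.066,"dz":0.108,"turn":0.5},{"claw":0.6,"dx":0.117,"dy":-0.0865,"dz":0.108,"turn":0.6},{"claw":0.6,"dx":0.117,"dy":-0.0865,"dz":0.108,"turn":0.72},{"claw":0.6,"dx":0.117,"dy":-0.0865,"dz":0.108,"turn":0.84},{"claw":0.6,"dx":0.117,"dy":-0.0865,"dz":0.108,"turn":0.95},{"claw":0.6,"dx":0.117,"dy":-0.0865,"dz":0.108,"turn":0.95}]' 20
cat > kn.py <<'E'
from h import *
im,d=manip.grab_frame("side"); cv2.imwrite("pics/s4.png",cv2.resize(im[140:260,190:350,::-1],None,fx=4,fy=4,interpolation=cv2.INTER_CUBIC))
m=np.array([559.7,-81.2,240.4]);a=.2166;n=R.from_euler("zy",[a,np.radians(-29.9)]).as_matrix();x,y,n=n.T
for c in("side","top"):
    if c=="top": im,d=manip.grab_frame(c)
    P=pts(c,d,np.ones_like(d,bool))-m
    for nm,sx,sy in(("nl",-1,1),("nr",-1,-1),("fr",1,-1),("fl",1,1)):
        l=np.c_[P@x-55*sx,P@y-55*sy,P@n];l=l[(np.hypot(l[:,0],l[:,1])<28)&(l[:,2]>20)&(l[:,2]<45)]
        if len(l)<30: continue
        L=l[l[:,2]>33] if c=="top" else l
        if len(L)<25: continue
        e=np.linalg.svd(L[:,:2]-L[:,:2].mean(0))[2][0];print(c,nm,len(L),"value",round(.8-np.arctan(e[1]/e[0]),2),np.round(np.ptp(L,0)))
E
python3 kn.py
```

```text
time: 19.37
ee_pos: [601.0, -129.3, 332.6]
tool_rot: [-0.0, 0.994, 0.108, -0.0]
force: [-0.0, -0.2, -0.1]
finger_gap: 34.1
gripper_force: 0.0
side nl 268 value 1.64 [32. 38. 25.]
side nr 93 value 0.93 [46. 14. 13.]
side fr 132 value 0.91 [48. 13. 14.]
side fl 218 value 0.94 [45. 14. 25.]
top fl 31 value 1.39 [16. 12. 11.]
```

View pics/s4.png

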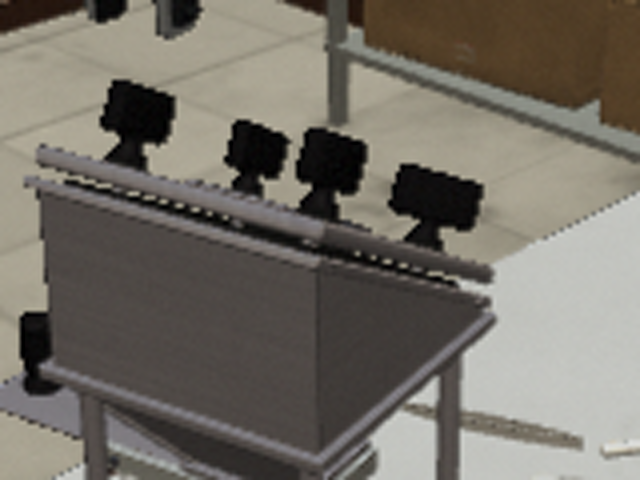

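The three remaining bars point up the slope (about half way), and near_left at (435,195) has turned to its stop, measured at about 1.6. Next is far_right.

```bash
python3 -m jog '[{"claw":0.6,"dx":0,"dy":0,"dz":-0.03,"turn":0},{"claw":0.6,"dx":0,"dy":0,"dz":-0.053,"turn":0},{"claw":0.6,"dx":0,"dy":0,"dz":-0.053,"turn":0},{"claw":1,"dx":0,"dy":0,"dz":-0.053,"turn":0},{"claw":1,"dx":0,"dy":0,"dz":-0.053,"turn":0},{"claw":1,"dx":0,"dy":0,"dz":-0.053,"turn":0},{"claw":1,"dx":0,"dy":0,"dz":-0.053,"turn":0},{"claw":1,"dx":0,"dy":0,"dz":-0.053,"turn":-0.1},{"claw":1,"dx":0,"dy":0,"dz":-0.053,"turn":-0.2},{"claw":1,"dx":0,"dy":0,"dz":-0.053,"turn":-0.3},{"claw":1,"dx":0,"dy":0,"dz":-0.053,"turn":-0.4},{"claw":1,"dx":0,"dy":0,"dz":-0.053,"turn":-0.5},{"claw":1,"dx":0,"dy":0,"dz":-0.053,"turn":-0.6},{"claw":1,"dx":0,"dy":0,"dz":-0.053,"turn":-0.7},{"claw":1,"dx":0,"dy":0,"dz":-0.053,"turn":-0.8},{"claw":1,"dx":0,"dy":0,"dz":-0.053,"turn":-0.88},{"claw":1,"dx":0,"dy":0,"dz":-0.053,"turn":-0.92},{"claw":1,"dx":0,"dy":0,"dz":-0.053,"turn":-0.92}]' 20; python3 -c "
from rig import manip;s=manip.get_state();print(s['moment'],s['force'])"
```

```text
time: 20.97
ee_pos: [600.6, -122.1, 284.2]
tool_rot: [-0.006, 0.94, -0.342, -0.003]
force: [-11.2, 19.2, 13.9]
finger_gap: 11.8
gripper_force: 145.5
[4.94887084 1.59264066 1.35561843] [-11.24193051  19.19764319  13.85570721]
```

```bash
python3 -m jog '[{"claw":0.6,"dx":0,"dy":0,"dz":0,"turn":0.07},{"claw":0.6,"dx":0,"dy":0,"dz":0,"turn":0.08},{"claw":0.6,"dx":0,"dy":0,"dz":0,"turn":0.08},{"claw":0.6,"dx":0,"dy":0,"dz":0.03,"turn":0.08},{"claw":0.6,"dx":0,"dy":0,"dz":0.055,"turn":0.18},{"claw":0.6,"dx":-0.03,"dy":-0.007,"dz":0.055,"turn":0.28},{"claw":0.6,"dx":-0.06,"dy":-0.014,"dz":0.055,"turn":0.4},{"claw":0.6,"dx":-0.093,"dy":-0.0205,"dz":0.055,"turn":0.52},{"claw":0.6,"dx":-0.093,"dy":-0.0205,"dz":0.04,"turn":0.64},{"claw":0.6,"dx":-0.093,"dy":-0.0205,"dz":0.02,"turn":0.76},{"claw":0.6,"dx":-0.093,"dy":-0.0205,"dz":0.0,"turn":0.88},{"claw":0.6,"dx":-0.093,"dy":-0.0205,"dz":-0.01,"turn":0.92},{"claw":0.6,"dx":-0.093,"dy":-0.0205,"dz":-0.035,"turn":0.92},{"claw":0.6,"dx":-0.093,"dy":-0.0205,"dz":-0.055,"turn":0.92},{"claw":0.6,"dx":-0.093,"dy":-0.0205,"dz":-0.055,"turn":0.92},{"claw":1,"dx":-0.093,"dy":-0.0205,"dz":-0.055,"turn":0.92},{"claw":1,"dx":-0.093,"dy":-0.0205,"dz":-0.055,"turn":0.92},{"claw":1,"dx":-0.093,"dy":-0.0205,"dz":-0.055,"turn":0.92},{"claw":1,"dx":-0.093,"dy":-0.0205,"dz":-0.055,"turn":0.92}]' 20
```

```text
time: 22.55
ee_pos: [508.5, -149.4, 226.7]
tool_rot: [0.001, 0.994, 0.108, 0.001]
force: [-1.3, 0.9, 0.1]
finger_gap: 11.9
gripper_force: 26.0
```

```bash
python3 -m jog '[{"claw":1,"dx":0,"dy":0,"dz":0,"turn":-0.1},{"claw":1,"dx":0,"dy":0,"dz":0,"turn":-0.2},{"claw":1,"dx":0,"dy":0,"dz":0,"turn":-0.3},{"claw":1,"dx":0,"dy":0,"dz":0,"turn":-0.4},{"claw":1,"dx":0,"dy":0,"dz":0,"turn":-0.5},{"claw":1,"dx":0,"dy":0,"dz":0,"turn":-0.6},{"claw":1,"dx":0,"dy":0,"dz":0,"turn":-0.7},{"claw":1,"dx":0,"dy":0,"dz":0,"turn":-0.8},{"claw":1,"dx":0,"dy":0,"dz":0,"turn":-0.88},{"claw":1,"dx":0,"dy":0,"dz":0,"turn":-0.93},{"claw":1,"dx":0,"dy":0,"dz":0,"turn":-0.93},{"claw":1,"dx":0,"dy":0,"dz":0,"turn":-0.93}]' 20; python3 -c "
from rig import manip;s=manip.get_state();print(s['moment'],s['force'])"
```

```text
time: 23.55
ee_pos: [507.8, -143.3, 229.0]
tool_rot: [-0.006, 0.938, -0.347, -0.003]
force: [-10.6, 20.5, 20.5]
finger_gap: 11.7
gripper_force: 149.7
[5.2102324  1.58146449 1.62936063] [-10.61854159  20.49437407  20.5097606 ]
```

Now far_left.

```bash
python3 -m jog '[{"claw":0.6,"dx":0,"dy":0,"dz":0,"turn":0.08},{"claw":0.6,"dx":0,"dy":0,"dz":0,"turn":0.08},{"claw":0.6,"dx":0,"dy":0,"dz":0,"turn":0.08},{"claw":0.6,"dx":0,"dy":0,"dz":0.03,"turn":0.08},{"claw":0.6,"dx":0,"dy":0,"dz":0.07,"turn":0.1},{"claw":0.6,"dx":0,"dy":0,"dz":0.108,"turn":0.2},{"claw":0.6,"dx":0.017,"dy":0.032,"dz":0.108,"turn":0.32},{"claw":0.6,"dx":0.034,"dy":0.064,"dz":0.108,"turn":0.44},{"claw":0.6,"dx":0.051,"dy":0.096,"dz":0.108,"turn":0.56},{"claw":0.6,"dx":0.069,"dy":0.1285,"dz":0.108,"turn":0.68},{"claw":0.6,"dx":0.069,"dy":0.1285,"dz":0.108,"turn":0.8},{"claw":0.6,"dx":0.069,"dy":0.1285,"dz":0.108,"turn":0.93},{"claw":0.6,"dx":0.069,"dy":0.1285,"dz":0.08,"turn":0.93},{"claw":0.6,"dx":0.069,"dy":0.1285,"dz":0.055,"turn":0.93},{"claw":0.6,"dx":0.069,"dy":0.1285,"dz":0.055,"turn":0.93},{"claw":1,"dx":0.069,"dy":0.1285,"dz":0.055,"turn":0.93},{"claw":1,"dx":0.069,"dy":0.1285,"dz":0.055,"turn":0.93},{"claw":1,"dx":0.069,"dy":0.1285,"dz":0.055,"turn":0.93},{"claw":1,"dx":0.069,"dy":0.1285,"dz":0.055,"turn":0.93}]' 20
```

```text
time: 25.13
ee_pos: [577.5, -20.8, 281.7]
tool_rot: [0.0, 0.994, 0.108, 0.001]
force: [-0.3, -0.1, -0.8]
finger_gap: 11.6
gripper_force: 26.2
```

```bash
python3 -m jog '[{"claw":1,"dx":0,"dy":0,"dz":0,"turn":-0.1},{"claw":1,"dx":0,"dy":0,"dz":0,"turn":-0.2},{"claw":1,"dx":0,"dy":0,"dz":0,"turn":-0.3},{"claw":1,"dx":0,"dy":0,"dz":0,"turn":-0.4},{"claw":1,"dx":0,"dy":0,"dz":0,"turn":-0.5},{"claw":1,"dx":0,"dy":0,"dz":0,"turn":-0.6},{"claw":1,"dx":0,"dy":0,"dz":0,"turn":-0.7},{"claw":1,"dx":0,"dy":0,"dz":0,"turn":-0.8},{"claw":1,"dx":0,"dy":0,"dz":0,"turn":-0.88},{"claw":1,"dx":0,"dy":0,"dz":0,"turn":-0.93},{"claw":1,"dx":0,"dy":0,"dz":0,"turn":-0.93},{"claw":1,"dx":0,"dy":0,"dz":0,"turn":-0.93}]' 20; python3 -c "
from rig import manip;s=manip.get_state();print(s['moment'],s['force'])"
```

```text
time: 26.13
ee_pos: [576.6, -15.0, 284.1]
tool_rot: [-0.006, 0.938, -0.346, -0.002]
force: [-9.4, 15.2, 11.4]
finger_gap: 12.0
gripper_force: 149.2
[4.30789368 1.33839501 1.46876294] [-9.44430841 15.20240629 11.36748365]
```

Release, rise, and retreat to the right, clear of both views, then check.

```bash
python3 -m jog '[{"claw":0.6,"dx":0,"dy":0,"dz":0,"turn":0.08},{"claw":0.6,"dx":0,"dy":0,"dz":0,"turn":0.08},{"claw":0.6,"dx":0,"dy":0,"dz":0,"turn":0.08},{"claw":0.6,"dx":0,"dy":0,"dz":0.03,"turn":0.08},{"claw":0.6,"dx":0,"dy":0,"dz":0.07,"turn":0.08},{"claw":0.6,"dx":0,"dy":0,"dz":0.11,"turn":0.08},{"claw":0.6,"dx":-0.02,"dy":-0.035,"dz":0.12,"turn":0.08},{"claw":0.6,"dx":-0.16,"dy":-0.42,"dz":0.12,"turn":0.08},{"claw":0.6,"dx":-0.16,"dy":-0.42,"dz":0.12,"turn":0.08},{"claw":0.6,"dx":-0.16,"dy":-0.42,"dz":0.12,"turn":0.08},{"claw":0.6,"dx":-0.16,"dy":-0.42,"dz":0.12,"turn":0.08},{"claw":0.6,"dx":-0.16,"dy":-0.42,"dz":0.12,"turn":0.08},{"claw":0.6,"dx":-0.16,"dy":-0.42,"dz":0.12,"turn":0.08},{"claw":0.6,"dx":-0.16,"dy":-0.42,"dz":0.12,"turn":0.08},{"claw":0.6,"dx":-0.16,"dy":-0.42,"dz":0.12,"turn":0.08},{"claw":0.6,"dx":-0.16,"dy":-0.42,"dz":0.12,"turn":0.08},{"claw":0.6,"dx":-0.16,"dy":-0.42,"dz":0.12,"turn":0.08},{"claw":0.6,"dx":-0.16,"dy":-0.42,"dz":0.12,"turn":0.08},{"claw":0.6,"dx":-0.16,"dy":-0.42,"dz":0.12,"turn":0.08}]' 20
sed -i 's/im\[140:260,190:350,::-1\],None,fx=4,fy=4/im[150:350,160:340,::-1],None,fx=3,fy=3/;s/s4/s5/' kn.py; python3 kn.py
```

```text
time: 27.72
ee_pos: [415.7, -442.4, 399.7]
tool_rot: [-0.0, 0.949, -0.314, -0.0]
force: [0.0, 0.7, -0.8]
finger_gap: 34.1
gripper_force: 0.0
side nl 267 value 1.64 [34. 38. 25.]
side nr 97 value 1.63 [26. 30. 13.]
side fr 175 value 1.63 [35. 36. 14.]
side fl 329 value 1.63 [35. 36. 25.]
top nl 160 value 1.64 [34. 38. 12.]
top fr 63 value 1.56 [31. 33.  4.]
top fl 140 value 1.63 [36. 37. 12.]
```

View pics/s5.png

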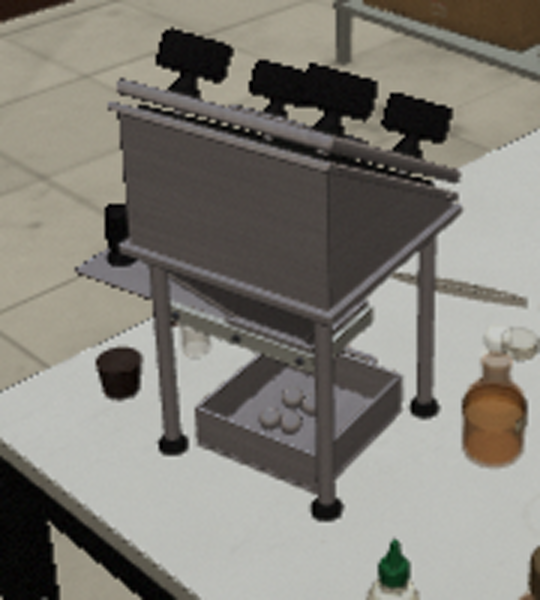

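All four bars lie crosswise (1.56 to 1.64), the gate knob at (118,235) is back where it started, four balls lie in the tray, and the bystanders in view are still standing.

```bash
python3 -c "
from rig import manip;print(manip.hand_in())"
```

```text
the job is handed in; nothing more can be done
None
```

The job is handed in with no verdict returned: the last pictures showed all four balls in the tray, the gate shut and all four knobs fully tight (done crisscross in two rounds), and I saw no bystander moved or knocked over.

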